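Test the trip of a pump breaker and set it again

TASK

Two grey breakers of an irrigation pump panel lie on a plywood back-plate on the bench, both with their lever up. Test the one that has a round push button beside its lever: press the button fully in so that the lever drops by itself, then lift that lever back up until it stays up. Leave the lever of the other breaker, the one without a button, as it is.

Things in the scene. Friction and masses are not known exactly. Their poses are not given: they have to be found in the camera images.
- trip_unit: The breaker to test: fixed grey box, 110 (x) x 130 (y) x 50 mm high. Origin: centre of its underside, z up, -x its front, roughly facing the robot. An equal breaker without a button is fixed 200 mm away on its +y or -y side. A terminal strip, top at z = 22 mm, runs behind both at about x = 98 mm; loose parts lie around, all lower than the breakers' faces, none on them.
- test_button (a joint): Travel of the test button, m: 0 out, 0.008 fully in; a spring (4 N fully in) returns it. Round, grey, 26 mm across, pressed straight down; centred at x = -22, y = -42 mm in trip_unit, its top at z = 60 mm when out (the box's face is at z = 50). Pressed past about 5 mm it tips the raised lever, which then drops on its own within a second or so.
- trip_lever (a joint): Angle of the black T-shaped lever beside the button, rad: 0 up, 0.16 upright, 0.81 dropped to the front. Pivot line along y at x = 0, z = 36 mm of trip_unit; crossbar 18 mm thick, 50 mm long, centred at y = 22 mm, 62 mm from the pivot: up at x = 10, z = 97, dropped at x = -38, z = 85 mm. Swings freely, 40 g; pushed back past upright it falls to 0 and stays.
- plain_lever (a joint): Angle of the like lever, at the like place, of the other breaker, which has a flat square label where the button would be; rad: starts near 0 (up), 0.81 down. Stiff: it stays where it is left. It must not be moved.

How it is judged:
By the outcome, as a careful person would: the job done as asked, in the order asked, and still so for the second after the job is handed in, with the robot touching nothing.
It also fails if it takes over 38 s, if anything falls off the work surface, if the arm or the gripper's body presses on something with over 40 N, if the wrist force passes 120 N, or if a joint passes its speed limit or range.

ROBOT

A 6-joint arm with a two-finger parallel gripper is mounted at the origin on the work surface. World frame = base frame: x ahead of the robot, y to its left, z up, the work surface at z = 0. Lengths are in m, angles in rad, forces in N, time in s.
With the tool pointing down it reaches from about 0.4 to 0.825 m from the base axis. Payload 7 kg.
Tool frame: the origin (TCP) lies midway between the tips of the shut fingers; the grasp point (between the pads) lies 19 mm behind it; z points along the fingers, y is the line along which they close (so a half turn about z gives the same grasp; the last joint's range is limited). The gripper opens to 88 mm and grips with 3 to 60 N. Pads are 19 mm wide; open, the fingers measure 130 mm over their backs; the gripper's body (78 mm by 193 mm) begins 47 mm behind the grasp point.
Start: joints at [-1.049, 0.359, 0.012, 0, -1.224, -0.288], TCP at [0.156, -0.657, 0.227] pointing down, gripper open.
Joint ranges: [-3.07, 3.07], [-1.43, 2.12], [-1.02, 1.25], [-3.03, 1.67], [-3.05, -0], [-3.03, 3.03]. Speed limits (rad/s): [2.39, 2.39, 3.01, 3.14, 3.14, 3.14].

INTERFACE

Orientations are given as [roll, pitch, yaw] about the fixed x, y, z axes, in that order (R = Rz(yaw) Ry(pitch) Rx(roll)).
In Python, from station import telemetry, eyes, ticket, recognise, trace gives the robot as it stands. The module is installed in compiled form; this text tells all that it offers.
- The arm moves only by the tool servo_tool, never from a script. Its argument "series" is a list that holds one entry, the list of rows, each a list of 4 numbers: the shift along the tool's x, y, z in mm, then the turn about the tool's z in rad. In form: [[[x, y, z, roll], ...]]. A call has exactly 10 rows; each row shifts and turns the commanded pose from where the row before left it, along the tool's axes as they then stand; what a row does not reach is not made up. A row lasts 1/12 s, in which the tool goes at most 41.7 mm and 7.16 degrees, less where a joint would pass 70% of its speed; a pose out of reach is approached as far as the arm can. A call is refused whole if a number of a shift passes 41.7 or a number of a turn 0.125, either way. A call with a gripper value outside its range is refused whole. "claw" is the gripper's target within -1 to 1 (shut at 1, half-way at 0, fully open at -1), set as the call begins (left out, the last holds). The fingers move at their own pace and stop on an object; "grip_force" is the grip in N (left out, the last holds). Time passes only in rows, so rows that do not move let the fingers close, or fill a call up. It gives the time, the measured TCP pose, the force, the opening and the grip force at its end, in the units of the state.
- telemetry.get_state(): the state, without advancing time (a new reading comes with each control period).
- eyes.grab_frame(name): name is "scene" or "side" or "wrist"; returns the picture (384x512x3 uint8, red, green, blue); there is no depth.
- eyes.calibration(name): a dict with "mtx" (3x3 intrinsics, pixels), "k1" (the pictures are not rectified: a ray, as slopes to the right and down, at radius r is drawn at 1 + k1 r^2 times it, then the intrinsics apply), "rvec" (rotation vector, rad) and "tvec" (3), from world to camera coordinates, as OpenCV has them. Camera axes: x right, y down, z forward; pixel columns grow to the right and rows downward; lengths in m; the calibration is good to about 2 mm. A picture is of the moment at which its call begins: read the wrist's pose just before it. calibration takes no time and is no camera call; for the wrist camera it gives the pose at the moment of the call.
- ticket.job_done(): hands the job in; it is judged then, once.
Trained networks look in the newest picture that a camera, given by its name, has taken for a name from the list of things; names that differ only in an ending like _2 or _b are one class to them, and where a whole thing is asked for, a point or a joint stands for the part that bears it (a point fixed in the world has none). Each returns a list of dicts, best first, with "conf" (0 to 1); they miss things now and then, are a little off and sometimes report something else, mostly with a low value. They report only what shows in the picture. A call takes as long as a camera call.
- recognise(camera, name): "position" ([x, y, z] in m, in world coordinates, good to about 4 mm: the middle of the surface that is visible of it).
- trace(camera, name): "mask" (384x512 bool, what is visible of it).
The state is a dict: "t": time; "q": joint angles; "qd": joint speeds; "joint_efforts": joint torques, N m; "eef_pos": TCP position; "ee_rot": TCP orientation; "force": force on the tool from outside, world axes, zero at the start; "moment": the same for the moment, N m; "width": finger opening in m; "gripper_force": force on a finger pad.
Only numpy, scipy, OpenCV 4.12 (cv2) and the standard library are available. Lean on these libraries where they do the work, as an engineer would, in place of code of your own. Each camera call takes 0.05 s, during which the arm holds its last target. There are 200 camera calls.

## Working session

There is one attempt and no reset: what is moved stays moved. The work goes in short steps, Python scripts to look and compute and a tool call to move; the robot and the scene stay as the last step left them, time stands still between calls to the robot, and variables do not carry over. Pictures are saved under pics/ and viewed, at most 10 in all, crops included, and the job is handed in when it is done.

Besides the shell and the picture viewer there is one more tool, called after "Call:" as name(argument=value, ...), one argument or row to a line, values as JSON. servo_tool: Moves the arm, as the interface text tells. Its arguments: {"type":"object","properties":{"series":{"type":"array"},"claw":{"type":"number"},"grip_force":{"type":"number"}},"required":["series"]}

```bash
mkdir -p pics; python3 - <<'E'
from station import telemetry, eyes, ticket, recognise, trace
import cv2,numpy as np
s=telemetry.get_state();print(s['t'],s['eef_pos'],s['ee_rot'],s['width'])
ims=[]
for c in('scene','side'):
    im=eyes.grab_frame(c);cv2.imwrite(f'pics/{c}0.png',im[:,:,::-1])
    for n in('trip_unit','test_button','trip_lever','plain_lever'):
        print(c,n,[(np.round(d['position'],3).tolist(),round(d['conf'],2)) for d in recognise(c,n)[:3]])
E
```

```text
0.0 [ 0.15622773 -0.65614608  0.22561229] [ 3.13988091e+00 -1.40165959e-04 -2.90791486e+00] 0.08732500802088573
scene trip_unit [([0.62, -0.119, 0.062], 0.75)]
scene test_button [([0.563, -0.157, 0.073], 0.69)]
scene trip_lever [([0.603, -0.1, 0.115], 0.64)]
scene plain_lever [([0.626, 0.103, 0.109], 0.73)]
side trip_unit [([0.574, -0.127, 0.064], 0.82)]
side test_button [([0.556, -0.158, 0.072], 0.74)]
side trip_lever [([0.596, -0.097, 0.117], 0.93)]
side plain_lever [([0.62, 0.101, 0.113], 0.87)]
```

View pics/scene0.png

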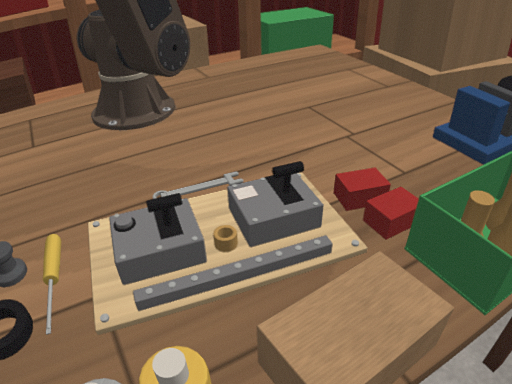

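View pics/side0.png

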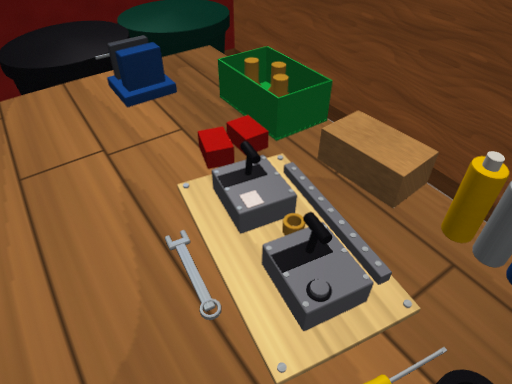

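The scene view shows the trip unit on the right-hand side of the robot, with its button at about (125,222) and its crossbar at (165,202). The plain breaker, with the white label, is at (245,192). The side view agrees: button at (320,290), label at (252,200).

Working from the network fixes, the unit origin is about (0.587, -0.1185), its yaw is about -0.115 and the plate is about 12 mm thick. Button and lever agree with the given geometry to within 2 mm.

Call:
servo_tool(
  series=[
    [[0, 0, 0, 0.116], [0, 0, 0, 0.116], [0, 0, 0, 0.116], [-20, 32, 0, 0], [-20, 32, 0, 0], [-20, 32, 0, 0], [-20, 32, 0, 0], [-20, 32, 0, 0], [-20, 32, 0, 0], [-20, 32, 0, 0]],
  ],
  claw=1,
  grip_force=20,
)

```text
t: 1.33
eef_pos: [0.3218, -0.4485, 0.2268]
ee_rot: [-3.141, 0.001, 3.027]
force: [0.1, 0.4, 0.5]
width: 0.0265
gripper_force: 0.0
```

Call:
servo_tool(
  series=[
    [[-20, 32, 0, 0], [-20, 32, 0, 0], [-20, 32, 0, 0], [-20, 32, 0, 0], [-20, 32, 0, 0], [-20, 32, 10, 0], [-20, 32, 10, 0], [-20, 32, 20, 0], [-20, 32, 20, 0], [0, 0, 0, 0]],
  ],
)

```text
t: 2.17
eef_pos: [0.5331, -0.1816, 0.1639]
ee_rot: [3.141, -0.003, 3.03]
force: [-0.3, -1.3, -0.2]
width: 0.0005
gripper_force: 0.0
```

```bash
cat > h.py <<'E'
from station import telemetry, eyes, ticket, recognise, trace
import cv2,numpy as np
from scipy.spatial.transform import Rotation as R
U=np.array([.587,-.1185,.012]);Y=-.115
RU=R.from_euler('z',Y).as_matrix()
def togo(p):  # p in unit mm -> tool-axes mm
    s=telemetry.get_state();T=R.from_euler('xyz',s['ee_rot']).as_matrix()
    return np.round(T.T@(U+RU@np.array(p)/1000-s['eef_pos'])*1000,1)
def st():
    s=telemetry.get_state();print(round(s['t'],2),np.round(s['eef_pos'],4),np.round(s['ee_rot'],3),'F',np.round(s['force'],1),'w',round(s['width'],4), 'unit mm',np.round(RU.T@(np.array(s['eef_pos'])-U)*1000,1))
E
python3 - <<'E'
from h import *
st()
for c in('wrist','scene','side'):
    im=eyes.grab_frame(c)
    if c=='wrist': cv2.imwrite('pics/w1.png',im[:,:,::-1])
    for n in('test_button','trip_lever','plain_lever'):
        print(c,n,[(np.round(d['position'],3).tolist(),round(d['conf'],2)) for d in recognise(c,n)[:2]])
print(togo([-22,-42,70]))
E
```

```text
2.17 [ 0.5331 -0.1816  0.1639] [ 3.141e+00 -3.000e-03  3.030e+00] F [-0.3 -1.3 -0.2] w 0.0005 unit mm [-46.3 -68.8 151.9]
wrist test_button [([0.548, -0.152, 0.069], 0.43)]
wrist trip_lever [([0.602, -0.076, 0.118], 0.97)]
wrist plain_lever []
scene test_button [([0.566, -0.155, 0.072], 0.69)]
scene trip_lever []
scene plain_lever [([0.626, 0.101, 0.108], 0.85)]
side test_button [([0.559, -0.158, 0.069], 0.71)]
side trip_lever [([0.592, -0.099, 0.078], 0.53)]
side plain_lever [([0.62, 0.099, 0.112], 0.63)]
[-25.5  31.8  85.9]
```

View pics/w1.png

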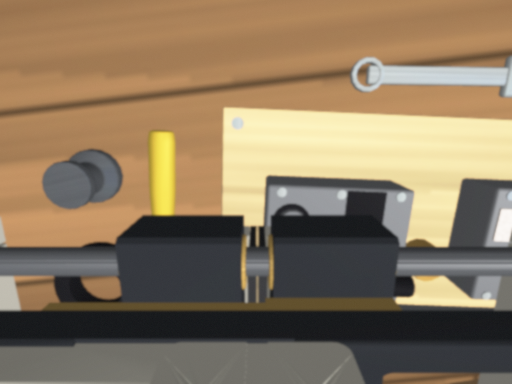

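The wrist view shows the button partly behind the fingers at about (292,213). The plate edge is parallel to the image rows, so the yaw fits. I'll move above the button next.

Call:
servo_tool(
  series=[
    [[-8, 10, 0, 0], [-8, 10, 10, 0], [-9, 12, 15, 0], [0, 0, 15, 0], [0, 0, 15, 0], [0, 0, 15, 0], [0, 0, 5, 0], [0, 0, 0, 0], [0, 0, 0, 0], [0, 0, 0, 0]],
  ],
)

```text
t: 3.6
eef_pos: [0.5607, -0.1568, 0.0932]
ee_rot: [-3.142, 0.001, 3.028]
force: [-0.7, -0.1, -0.1]
width: 0.0003
gripper_force: 0.0
```

```bash
python3 - <<'E'
from h import *
st();print(togo([-22,-42,60]))
im=eyes.grab_frame('side');cv2.imwrite('pics/s2.png',cv2.resize(im[180:340,220:400,::-1],None,fx=3,fy=3))
E
```

```text
3.6 [ 0.5607 -0.1568  0.0932] [-3.142e+00  1.000e-03  3.028e+00] F [-0.7 -0.1 -0.1] w 0.0003 unit mm [-21.7 -41.1  81.2]
[ 0.3 -0.9 21.2]
```

View pics/s2.png

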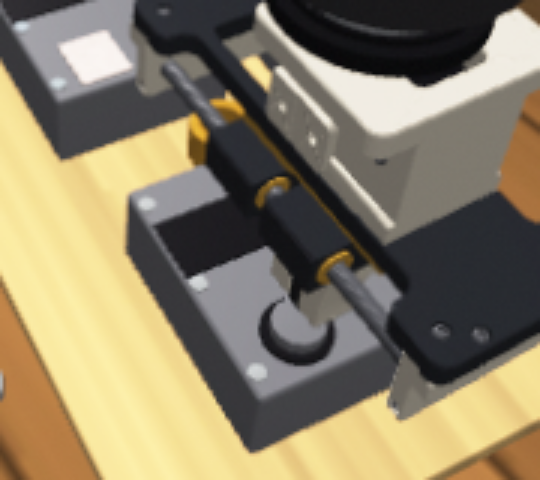

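The fingertips are over the button at (295,330) in the crop. Now I'll descend slowly onto it.

Call:
servo_tool(
  series=[
    [[0, 0, 7, 0], [0, 0, 7, 0], [0, 0, 4, 0], [0, 0, 2, 0], [0, 0, 2, 0], [0, 0, 2, 0], [0, 0, 1, 0], [0, 0, 1, 0], [0, 0, 0, 0], [0, 0, 0, 0]],
  ],
)

```text
t: 4.48
eef_pos: [0.5598, -0.157, 0.0666]
ee_rot: [-3.142, -0.0, 3.027]
force: [-2.1, -0.1, 3.6]
width: 0.001
gripper_force: 1.5
```

Call:
servo_tool(
  series=[
    [[0, 0, 1, 0], [0, 0, 0, 0], [0, 0, 1, 0], [0, 0, 0, 0], [0, 0, 1, 0], [0, 0, 0, 0], [0, 0, 0, 0], [0, 0, 0, 0], [0, 0, 0, 0], [0, 0, 0, 0]],
  ],
)

```text
t: 5.32
eef_pos: [0.5602, -0.157, 0.0642]
ee_rot: [-3.141, 0.001, 3.028]
force: [-4.8, 0.7, 8.1]
width: 0.0008
gripper_force: 4.5
```

Call:
servo_tool(
  series=[
    [[0, 0, 1, 0], [0, 0, 0, 0], [0, 0, 0, 0], [0, 0, 0, 0], [0, 0, 0, 0], [0, 0, 0, 0], [0, 0, 0, 0], [0, 0, 0, 0], [0, 0, 0, 0], [0, 0, 0, 0]],
  ],
)

```text
t: 6.15
eef_pos: [0.5603, -0.1571, 0.064]
ee_rot: [-3.141, 0.001, 3.028]
force: [-6.8, 2.1, 16.2]
width: 0.0001
gripper_force: 7.9
```

```bash
python3 - <<'E'
from h import *
st()
a=eyes.grab_frame('side');b=eyes.grab_frame('scene')
cv2.imwrite('pics/s3.png',np.hstack([cv2.resize(a[150:340,200:400,::-1],(390,390)),cv2.resize(b[140:300,80:280,::-1],(400,390))]))
for c in('side','scene'):print([(np.round(d['position'],3).tolist(),round(d['conf'],2)) for d in recognise(c,'trip_lever')[:2]])
E
```

```text
6.15 [ 0.5603 -0.1571  0.064 ] [-3.141e+00  1.000e-03  3.028e+00] F [-6.8  2.1 16.2] w 0.0001 unit mm [-22.1 -41.4  52. ]
[([0.548, -0.082, 0.106], 0.66)]
[([0.56, -0.097, 0.096], 0.57)]
```

View pics/s3.png

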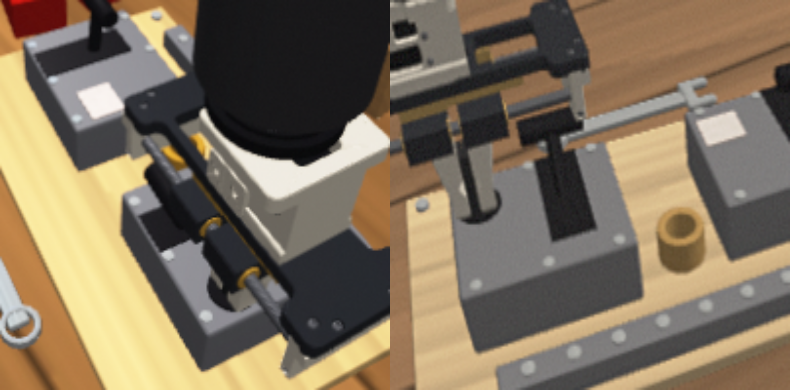

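The button bottomed at z = 0.064 (unit z 52, force 16 N). The pictures show the lever dropped to the front: crossbar at about (170,195) in the left crop and (548,125) in the right. Next I'll retract and move round to the front of the dropped bar.

Call:
servo_tool(
  series=[
    [[0, 0, -5, 0], [0, 0, -15, 0], [0, 0, -20, 0], [0, 0, -20, 0], [0, 0, -20, 0], [16, 16, 0, 0], [16, 16, 0, 0], [16, 16, 0, 0], [15, 15, 0, 0], [0, 0, 0, 0]],
  ],
)

```text
t: 7.18
eef_pos: [0.503, -0.0852, 0.1426]
ee_rot: [3.14, 0.001, 3.028]
force: [-1.2, 0.9, -0.3]
width: 0.0001
gripper_force: 0.0
```

Call:
servo_tool(
  series=[
    [[0, 0, 0, 0], [0, 0, 15, 0], [0, 0, 15, 0], [0, 0, 15, 0], [0, 0, 10, 0], [0, 0, 0, 0], [0, 0, 0, 0], [0, 0, 0, 0], [0, 0, 0, 0], [0, 0, 0, 0]],
  ],
)

```text
t: 8.02
eef_pos: [0.5052, -0.0871, 0.0883]
ee_rot: [3.141, 0.001, 3.027]
force: [0.0, 0.1, 0.0]
width: 0.0005
gripper_force: 0.0
```

```bash
python3 - <<'E'
from h import *
st();print(togo([-85,22,73]))
a=eyes.grab_frame('side');b=eyes.grab_frame('scene')
cv2.imwrite('pics/s4.png',np.hstack([cv2.resize(a[150:340,200:400,::-1],(390,390)),cv2.resize(b[140:300,80:280,::-1],(400,390))]))
for c in('side','scene'):print([(np.round(d['position'],3).tolist(),round(d['conf'],2)) for d in recognise(c,'trip_lever')[:2]])
E
```

```text
8.02 [ 0.5052 -0.0871  0.0883] [3.141e+00 1.000e-03 3.027e+00] F [0.  0.1 0. ] w 0.0005 unit mm [-84.9  21.8  76.3]
[0.1 0.2 3.3]
[]
[([0.564, -0.096, 0.098], 0.77)]
```

View pics/s4.png

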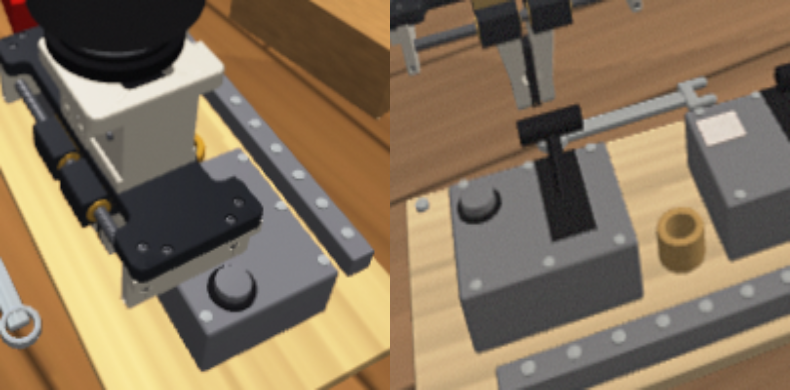

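The lever is dropped and the fingers stand in front of its bar. Now I'll push it back along +x of the unit (tool -x).

Call:
servo_tool(
  series=[
    [[-8, 0, 3, 0], [-8, 0, 0, 0], [-6, 0, 0, 0], [-5, 0, 0, 0], [-5, 0, 0, 0], [-5, 0, 0, 0], [-5, 0, 0, 0], [-5, 0, 0, 0], [-5, 0, 0, 0], [0, 0, 0, 0]],
  ],
)

```text
t: 9.05
eef_pos: [0.5574, -0.0931, 0.0846]
ee_rot: [-3.142, 0.001, 3.028]
force: [-0.1, -0.1, -0.5]
width: 0.0004
gripper_force: 0.0
```

Call:
servo_tool(
  series=[
    [[-4, 0, 0, 0], [-4, 0, 0, 0], [-3, 0, 0, 0], [-3, 0, 0, 0], [-2, 0, 0, 0], [-2, 0, 0, 0], [-2, 0, 0, 0], [0, 0, 0, 0], [0, 0, 0, 0], [0, 0, 0, 0]],
  ],
)

```text
t: 9.88
eef_pos: [0.5759, -0.0954, 0.0845]
ee_rot: [3.142, -0.0, 3.027]
force: [-0.4, -0.7, 0.0]
width: 0.0002
gripper_force: 0.0
```

```bash
python3 - <<'E'
from h import *
st()
a=eyes.grab_frame('side');b=eyes.grab_frame('scene')
cv2.imwrite('pics/s5.png',np.hstack([cv2.resize(a[150:340,200:400,::-1],(390,390)),cv2.resize(b[140:300,80:280,::-1],(400,390))]))
for c in('side','scene'):print([(np.round(d['position'],3).tolist(),round(d['conf'],2)) for d in recognise(c,'trip_lever')[:2]])
E
```

```text
9.88 [ 0.5759 -0.0954  0.0845] [ 3.142 -0.     3.027] F [-0.4 -0.7  0. ] w 0.0002 unit mm [-13.6  21.7  72.5]
[]
[([0.603, -0.101, 0.11], 0.89)]
```

View pics/s5.png

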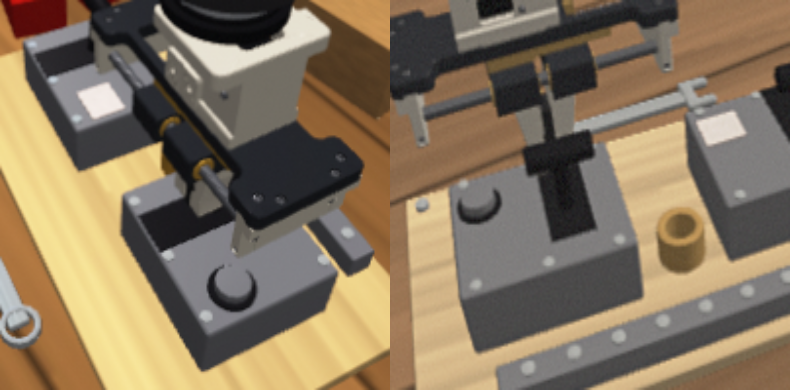

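The lever looks up, with its crossbar at about (560,153) in the right crop. I'll push 3 mm more for certainty, then back away.

Call:
servo_tool(
  series=[
    [[-1, 0, 0, 0], [-1, 0, 0, 0], [-1, 0, 0, 0], [0, 0, 0, 0], [0, 0, 0, 0], [0, 0, 0, 0], [0, 0, 0, 0], [0, 0, 0, 0], [0, 0, 0, 0], [0, 0, 0, 0]],
  ],
)

```text
t: 10.92
eef_pos: [0.5791, -0.0957, 0.0846]
ee_rot: [3.142, 0.0, 3.027]
force: [-0.3, 0.9, -0.5]
width: 0.0006
gripper_force: 0.0
```

Call:
servo_tool(
  series=[
    [[3, 0, 0, 0], [8, 0, 0, 0], [12, 0, 0, 0], [15, 0, 0, 0], [15, 0, 0, 0], [15, 0, 0, 0], [15, 0, -15, 0], [0, 0, -35, 0], [0, 0, -35, 0], [0, 0, 0, 0]],
  ],
)

```text
t: 11.75
eef_pos: [0.4994, -0.0862, 0.1763]
ee_rot: [3.14, 0.01, 3.029]
force: [2.0, 0.1, 0.3]
width: 0.0005
gripper_force: 0.0
```

Call:
servo_tool(
  series=[
    [[0, -30, -30, 0], [0, -30, -20, 0], [0, -30, 0, 0], [0, -30, 0, 0], [0, -30, 0, 0], [0, -30, 0, 0], [0, 0, 0, 0], [0, 0, 0, 0], [0, 0, 0, 0], [0, 0, 0, 0]],
  ],
)

```text
t: 12.58
eef_pos: [0.476, -0.2638, 0.219]
ee_rot: [3.141, 0.0, 3.028]
force: [-0.5, 0.7, 0.6]
width: 0.0002
gripper_force: 0.0
```

```bash
python3 - <<'E'
from h import *
st()
a=eyes.grab_frame('side');b=eyes.grab_frame('scene')
cv2.imwrite('pics/s6.png',np.hstack([cv2.resize(a[130:330,190:390,::-1],(390,390)),cv2.resize(b[140:300,80:320,::-1],(400,390))]))
for c in('side','scene'):
  for n in('trip_lever','plain_lever','test_button'):print(n,[(np.round(d['position'],3).tolist(),round(d['conf'],2)) for d in recognise(c,n)[:2]])
E
```

```text
12.58 [ 0.476  -0.2638  0.219 ] [3.141 0.    3.028] F [-0.5  0.7  0.6] w 0.0002 unit mm [ -93.6 -157.1  207. ]
trip_lever [([0.595, -0.093, 0.117], 0.6)]
plain_lever [([0.619, 0.098, 0.112], 0.57)]
test_button []
trip_lever [([0.602, -0.102, 0.112], 0.89)]
plain_lever [([0.624, 0.102, 0.111], 0.92)]
test_button [([0.569, -0.152, 0.074], 0.44)]
```

View pics/s6.png

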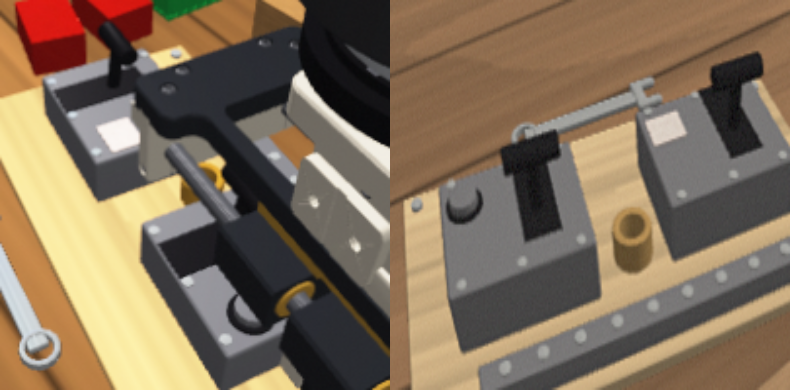

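The tested lever is up at about (530,150), the other lever at (737,75) is unchanged, and the arm is clear. I'll compare pixels with the first picture, and hand in only if both levers match.

```bash
python3 - <<'E'
from h import *
o=cv2.imread('pics/scene0.png').astype(int);b=eyes.grab_frame('scene')[:,:,::-1].astype(int)
d=np.abs(o-b).mean(2)
r=[d[190:240,140:190],d[155:205,265:310],d[270:300,150:250]]
f=[(round(x.mean(),2),int((x>30).sum())) for x in r];print(f)
if f[0][1]<25 and f[1][1]<25: print(ticket.job_done())
E
```

```text
[(np.float64(3.01), 0), (np.float64(3.12), 0), (np.float64(2.06), 0)]
the job is handed in; nothing more can be done
None
```

I pressed the test button fully in, the lever dropped by itself, and I lifted it back up, where it stayed; the plain breaker's lever matches the first picture, and the job is handed in.

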